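# Fit the wing knob on the slant cabinet's latch and lock it

### The job

The black wing knob has come off the latch of the little birch cabinet under the shelf. Push it fully home onto the square spindle with its red end over the steel latch tongue, then turn it clockwise a part turn until the tongue lies straight across the frame on the strike plate, and let go, leaving the knob seated. Do not shift the things on the shelf or the pill organiser.

Things in the scene. Friction and masses are not known exactly. Their poses are not given: they have to be found in the camera images.
- knob: Loose black wing knob, 0.10-0.19 kg, standing on its hub on the table. Origin: centre of the hub's underside = centre of the square bore's mouth (bore 20 x 20 mm, 26 deep, opens down, sides parallel to own x, y). Own z up. Hub 46 x 46 mm, z 0-30. Wing (the grip) on top: along x from -50 to +50 mm, 18 thick in y, z 30-64; its last 20 mm at +x are red.
- knob_red_end (a point): middle of the red end face of the wing, at x = 50, y = 0, z = 47 mm in the knob's frame; same axes as the knob
- spindle_seat (a point): Centre of the flat top of the steel collar (52 mm across) at the spindle's foot, where the knob's underside rests. Axes turn with the spindle: z = its axis, out of the cabinet front, leaning 30 degrees from vertical towards the robot (cabinet -x); x = along the tongue. Brass spindle 18 x 18 mm, sides parallel to x, y, to z = 14, tapering to 10 x 10 mm at z = 22. Front panel: 14 mm below.
- tongue_tip (a point): End of the steel latch tongue, on its top face: x = 85, y = 0, z = -2 mm in the spindle_seat frame. The tongue is 18 mm wide, runs from the axis along +x and passes under the knob. Nothing else stands above the seat within 100 mm of the axis.
- spindle (a joint): Angle of spindle and tongue, rad: 0 = tongue straight up the slope (to the shelf), grows clockwise seen from outside (about -z of spindle_seat), 1.571 = hard stop, locked: tongue straight across the frame on the strike plate at the cabinet's -y side. Starts at 0.25 to 0.6. Friction of about 0.06 N m keeps it where it is left.
- cabinet: Fixed white-birch cabinet under a concrete-look shelf on steel uprights. Origin on the table below the middle of the slanted front (there z = 100 mm); own z up, x from robot side to shelf. Front rises 30 degrees towards +x: 260 mm wide, z 40 mm at x = -104 to z 160 mm at x = 104. Shelf board: x 108 to 258, y -270 to 270, top z = 182 mm.
- organiser: closed clear plastic pill organiser, 170 x 36 x 31 mm, loose on the table, origin at the centre of its underside, long along own x; must not be moved
- dock: black smartwatch dock, 70 x 80 x 50 mm, loose on the shelf, origin at the centre of its underside; must not be moved
- opener: stainless bottle opener, 130 x 40 x 6 mm, loose on the shelf, origin at the underside, about mid-length, origin at the underside, about mid-length, origin at the underside, about mid-length, origin at the underside, about mid-length, long along own x; must not be moved
- bell: yellow bike bell, 60 mm across, 45 mm tall, loose on the shelf, origin at the centre of its underside; must not be moved

How it is judged:
On the way, in this order (a step that is already met when the one before it is completed fails the run):
1. the knob is fully home on the spindle, red end over the tongue, before the spindle is turned to the lock (distance between knob and spindle_seat below 0.004 m and angle between the z axis of knob and the z axis of spindle_seat, either way round below 0.1 rad and x of knob_red_end in the frame of spindle_seat above 0.04 m and value of joint spindle below 1 rad), for 0.2 s.
2. the knob has turned the spindle to the lock (value of joint spindle above 1.4 rad), for 0.2 s.
At the end, for the whole second after the job is handed in: The knob sits on the spindle with its underside centre within 4 mm of the seat, its axis within 0.1 rad of the spindle's and its red end over the tongue; the spindle is at more than 1.4 rad (stop at 1.571); the knob is at rest (distance between knob and spindle_seat below 0.004 m and angle between the z axis of knob and the z axis of spindle_seat, either way round below 0.1 rad and x of knob_red_end in the frame of spindle_seat above 0.04 m and value of joint spindle above 1.4 rad and linear speed of knob below 0.02 m/s); the robot touches nothing.
It fails at once if a bystander is moved by more than 20 mm (distance of any of organiser, dock, opener, bell from where it was at the start of the episode above 0.02 m).
It also fails if it takes over 51 s, if anything falls off the work surface, if the arm or the gripper's body presses on something with over 40 N, if the wrist force passes 120 N, or if a joint passes its speed limit or range.

### The arm

A 7-joint arm with a two-finger parallel gripper is mounted at the origin on the work surface. World frame = base frame: x ahead of the robot, y to its left, z up, the work surface at z = 0. Lengths are in m, angles in rad, forces in N, time in s.
With the tool pointing down it reaches from about 0.425 to 0.925 m from the base axis. Payload 6.8 kg.
Tool frame: the origin (TCP) lies midway between the tips of the shut fingers; the grasp point (between the pads) lies 19 mm behind it; z points along the fingers, y is the line along which they close (so a half turn about z gives the same grasp; the last joint's range is limited). The gripper opens to 88 mm and grips with 3 to 60 N. Pads are 20 mm wide; open, the fingers measure 115 mm over their backs; the gripper's body (75 mm by 178 mm) begins 61 mm behind the grasp point.
Start: joints at [-1.332, 0.477, 0.022, 1.555, -0.011, 1.109, -0.083], TCP at [0.229, 0.635, 0.223] pointing down, gripper open.
Joint ranges: [-2.96, 2.96], [-0.34, 2.1], [-1.41, 1.46], [0.24, 2.44], [-1.37, 4.51], [0.17, 1.92], [-2.96, 2.96]. Speed limits (rad/s): [2.39, 2.39, 3.14, 3.14, 3.14, 3.14, 3.14].

### API

Orientations are given as [roll, pitch, yaw] about the fixed x, y, z axes, in that order (R = Rz(yaw) Ry(pitch) Rx(roll)).
In Python, from cell import * gives the robot as it stands.
- The arm moves only by the tool drive_tool, never from a script. Its argument "commands" is a list of rows, each an object with "dp": the shift along the tool's x, y, z in cm, a list of three; "dr": the turn, a rotation vector about the tool's x, y, z in rad, a list of three; "grip": the opening, from 0 (shut) to 1 (fully open). A call has 1 to 8 rows; each row shifts and turns the commanded pose from where the row before left it, along the tool's axes as they then stand; what a row does not reach is not made up. A row lasts 1/10 s, in which the tool goes at most 50 mm and 8.59 degrees, less where a joint would pass 70% of its speed; a pose out of reach is approached as far as the arm can. A call with a gripper value outside its range is refused whole. The fingers move at their own pace and stop on an object; the grip force is fixed at half the most. Time passes only in rows, so rows that do not move let the fingers close. It gives the time, the measured TCP pose, the force, the opening and the grip force at its end, in the units of the state.
- observe(): the state, without advancing time (a new reading comes with each control period).
- grab_frame(name): name is "side" or "top"; returns a dict with "pixels" (400x640x3 uint8, red, green, blue), "z_map" (400x640 float32, m along the optical axis (not along the pixel's ray), 0 where there is no reading), "mtx" (3x3 intrinsics, pixels), "dist" ([k1, k2, p1, p2, k3] as OpenCV has them; the pictures are not rectified), "world_from_camera" (4x4, takes a point from camera to world coordinates). Camera axes: x right, y up, looking along -z (the intrinsics and any distortion apply to the point x, -y, -z); pixel columns grow to the right and rows downward; lengths in m; the calibration is good to about 2 mm. A picture is of the moment at which its call begins.
- hand_in(): hands the job in; it is judged then, once.
The state is a dict: "time": time; "joint_positions": joint angles; "qd": joint speeds; "joint_efforts": joint torques, N m; "eef_pos": TCP position; "eef_rot": TCP orientation; "wrist_force": force on the tool from outside, world axes, zero at the start; "wrist_torque": the same for the moment, N m; "width": opening from 0.0 (shut) to 1.0 (fully open); "grip_force": force on a finger pad.
Only numpy, scipy, OpenCV 4.12 (cv2) and the standard library are available. Lean on these libraries where they do the work, as an engineer would, in place of code of your own. Each camera call takes 0.05 s, during which the arm holds its last target. There are 200 camera calls.

## Working session

There is one attempt and no reset: what is moved stays moved. The work goes in short steps, Python scripts to look and compute and a tool call to move; the robot and the scene stay as the last step left them, time stands still between calls to the robot, and variables do not carry over. Pictures are saved under pics/ and viewed, at most 10 in all, crops included, and the job is handed in when it is done.

Besides the shell and the picture viewer there is one more tool, called after "Request:" as name(argument=value, ...) on one line, values as JSON. drive_tool: Moves the arm, as the interface text tells. Its arguments: {"type":"object","properties":{"commands":{"type":"array","items":{"type":"object","properties":{"dp":{"type":"array","items":{"type":"number"}},"dr":{"type":"array","items":{"type":"number"}},"grip":{"type":"number"}}}}},"required":["commands"]}

```bash
mkdir -p pics; cat > h.py <<'E'
from cell import *
import numpy as np, cv2
from scipy.spatial.transform import Rotation as R
def snap(n,f):
    d=grab_frame(n); np.savez(f'pics/{f}.npz',**d); cv2.imwrite(f'pics/{f}.png',d['pixels'][...,::-1]); return d
def load(f): return dict(np.load(f'pics/{f}.npz'))
def ray(d,u,v):
    p=cv2.undistortPoints(np.array([[[u,v]]],float),d['mtx'],d['dist'])[0,0]
    T=d['world_from_camera']; r=T[:3,:3]@np.array([p[0],-p[1],-1]); return T[:3,3],r
def pt(d,u,v):  # depth point
    z=d['z_map'][int(round(v)),int(round(u))]; o,r=ray(d,u,v); return o+r*z
def atz(d,u,v,z):
    o,r=ray(d,u,v); return o+r*(z-o[2])/r[2]
def tri(a,b):
    (o1,r1),(o2,r2)=a,b
    s=np.linalg.lstsq(np.c_[r1,-r2],o2-o1,rcond=None)[0]
    p,q=o1+s[0]*r1,o2+s[1]*r2; return (p+q)/2,np.linalg.norm(p-q)
E
python3 - <<'E'
from h import *
for n in('side','top'):
    d=snap(n,n+'0'); print(d['world_from_camera'].round(3).tolist(),d['mtx'][0,0],d['dist'])
print(observe())
E
```

```text
[[0.976, 0.168, -0.137, 0.448], [-0.216, 0.695, -0.686, -0.712], [-0.02, 0.699, 0.715, 0.885], [0.0, 0.0, 0.0, 1.0]] 466.1946794209981 [-0.05947409  0.          0.          0.          0.        ]
[[-0.024, 0.998, -0.063, 0.535], [-1.0, -0.025, -0.01, 0.003], [-0.011, 0.063, 0.998, 1.074], [0.0, 0.0, 0.0, 1.0]] 401.1519643841638 [0.03134208 0.         0.         0.         0.        ]
{'time': 0.1, 'joint_positions': array([-1.3321262 ,  0.47773028,  0.02236657,  1.55627974, -0.01149034,
        1.10933946, -0.083126  ]), 'qd': array([-9.40849834e-04, -9.76755774e-04, -9.77053584e-04, -2.32728518e-03,
       -3.76230401e-05,  2.14976807e-04,  7.78716168e-04]), 'joint_efforts': array([ 4.43920260e-03, -5.84085917e+01,  1.54025037e+00, -2.73310179e+01,
       -5.41730784e-02,  1.31790419e-02,  5.45382943e-05]), 'eef_pos': array([0.22925496, 0.63431975, 0.22180158]), 'eef_rot': array([-3.13997019e+00,  1.37759734e-04,  2.79480048e+00]), 'wrist_force': array([-0.06319205, -0.46312989,  0.24835665]), 'wrist_torque': array([ 0.00815548, -0.03671695,  0.02046129]), 'grip_force': 0.0, 'width': 1.0044785064088855}
```

View pics/side0.png

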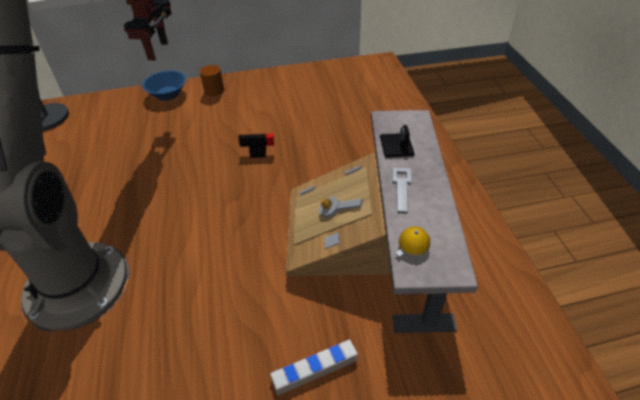

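View pics/top0.png

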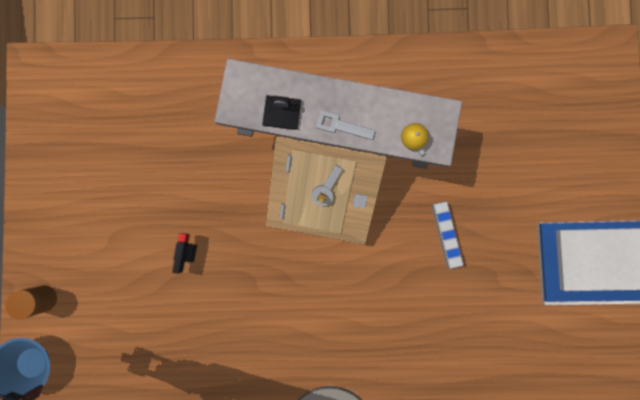

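The side view shows the knob near (257,143), red end to the right, and the spindle near (327,206) on the cabinet front. In the top view the knob is near (183,252), red end up, and the spindle near (322,198) with the tongue tip near (336,170). Next I'll enlarge these.

```bash
python3 - <<'E'
from h import *
def crop(f,u,v,w,h):
    im=cv2.imread(f'pics/{f}.png')[v:v+h,u:u+w]; im=cv2.resize(im,(400,300),interpolation=cv2.INTER_CUBIC)
    k=400/w
    for i in range(0,w,10):
        cv2.putText(im,str(u+i),(int(i*k),8),0,.28,(0,255,255)); cv2.line(im,(int((i+.5)*k),10),(int((i+.5)*k),16),(0,255,255),1)
    for j in range(0,h,10):
        cv2.putText(im,str(v+j),(0,int(j*k)+8),0,.28,(0,255,0)); cv2.line(im,(20,int((j+.5)*k)),(26,int((j+.5)*k)),(0,255,0),1)
    return im
cv2.imwrite('pics/c1.png',np.vstack([np.hstack([crop('side0',220,115,80,60),crop('side0',285,175,100,75)]),np.hstack([crop('top0',150,225,80,60),crop('top0',280,155,100,75)])]))
T=load('top0');S=load('side0')
for u,v in((183,238),(180,265),(181,252),(192,253)): print('top knob',pt(T,u,v).round(4))
for u,v in((320,204),(330,183),(336,170),(275,140),(385,157),(268,226),(367,244),(448,235)): print('top',u,v,pt(T,u,v).round(4))
for u,v in((360,203),(270,138),(245,140)): print('side',pt(S,u,v).round(4))
E
```

```text
top knob [0.5086 0.3551 0.0626]
top knob [0.4412 0.3645 0.0574]
top knob [0.4738 0.3609 0.0605]
top knob [0.4684 0.3443 0.027 ]
top 320 204 [0.5836 0.009  0.0994]
top 330 183 [ 0.6312 -0.016   0.1294]
top 336 170 [ 0.6593 -0.0304  0.1474]
top 275 140 [7.649e-01 1.271e-01 4.000e-04]
top 385 157 [ 0.6849 -0.1432  0.158 ]
top 268 226 [0.5331 0.1499 0.001 ]
top 367 244 [ 0.4788 -0.1129 -0.0029]
top 448 235 [ 0.499  -0.3175  0.0315]
side [ 0.662  -0.043   0.1516]
side [0.5091 0.3468 0.0601]
side [0.4385 0.3633 0.0538]
```

View pics/c1.png

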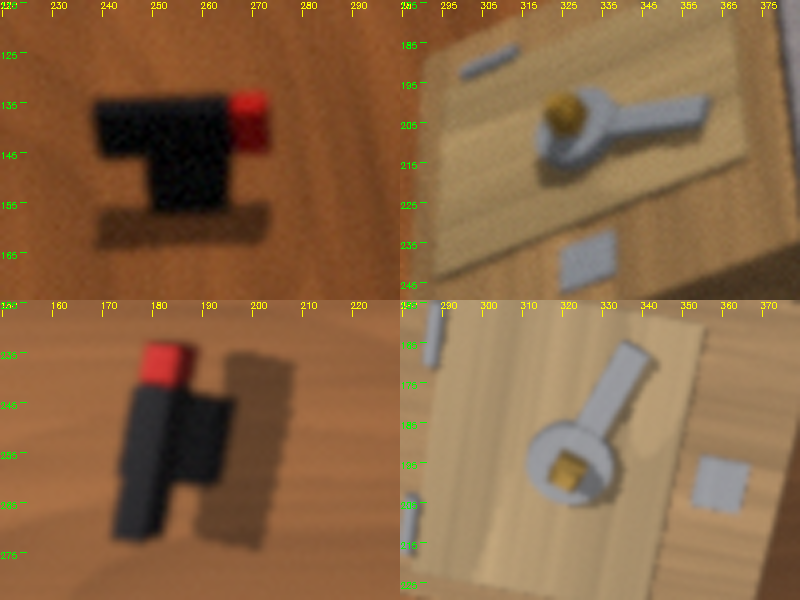

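```bash
cat > fit.py <<'E'
from h import *
T=load('top0');S=load('side0')
def cloud(d):
    v,u=np.mgrid[0:400,0:640]; p=cv2.undistortPoints(np.c_[u.ravel(),v.ravel()].astype(float)[:,None],d['mtx'],d['dist'])[:,0]
    z=d['z_map'].reshape(-1,1); c=np.c_[p[:,0:1]*z,-p[:,1:2]*z,-z]; W=d['world_from_camera']
    q=c@W[:3,:3].T+W[:3,3]; q[z[:,0]==0]=np.nan; return q.reshape(400,640,3)
for n,d in(('top',T),('side',S)):
    C=cloud(d); P=d['pixels'].astype(int); xyz=C.reshape(-1,3); b=lambda c,lo,hi:(c>lo)&(c<hi)
    x,y,z=xyz.T
    # shelf
    sh=xyz[b(z,.172,.192)&b(x,.6,1)&b(y,-.4,.4)]; r=cv2.minAreaRect(sh[:,:2].astype(np.float32)); print(n,'shelf',r,np.median(sh[:,2]))
    # panel plane
    m=b(x,.5,.68)&b(y,-.1,.1)&b(z,.05,.17); pl=xyz[m]
    for k in range(6):
        c=pl.mean(0); nn=np.linalg.svd(pl-c)[2][2]; nn*=np.sign(nn[2]); e=(pl-c)@nn; pl=pl[abs(e)<max(.002,.012-.002*k)]
    print('plane n',nn.round(4),'c',c.round(4),'lean',np.degrees(np.arccos(nn[2])),'az',np.degrees(np.arctan2(-nn[1],-nn[0])),len(pl))
    e=(xyz[m]-c)@nn; t=xyz[m][b(e,.008,.016)]; print('collar/tongue h',np.median((t-c)@nn),len(t), t.mean(0))
    # knob wing top
    w=xyz[b(x,.38,.58)&b(y,.28,.45)&b(z,.052,.08)]; r=cv2.minAreaRect(w[:,:2].astype(np.float32)); 
    u_=np.linalg.svd(w[:,:2]-w[:,:2].mean(0))[2][0]; u_*=np.sign(u_[0])
    print('wing',r,np.median(w[:,2]),w.mean(0),'dir',np.degrees(np.arctan2(u_[1],u_[0])),len(w))
def t(a,b,l): print(l,*[np.round(q,4) for q in tri(ray(T,*a),ray(S,*b))])
t((322,195.25),(329.5,206.5),'collar'); t((321.5,197.5),(325.75,202.5),'sptop'); t((338.5,167),(361,202.5),'tip')
E
python3 fit.py
python3 -c "
from h import *
T=load('top0');S=load('side0')
# wing: red end top edge mid, black end top edge mid
f=lambda x,y:(150+x/5-.5,225+y/5-.5)
g=lambda x,y:(220+x/5-.5,115+y/5-.5)
for l,a,b in(('redtop far(+y)',(147,43),(232,93)),('redtop near(-y)',(182,46),(228,103) ),('bl',(112,236),(95,100))): print(l,tri(ray(T,*f(*a)),ray(S,*g(*b))))
# top view corners at z=.064
for p in((147,43),(182,46),(112,236),(160,241)): print(atz(T,*f(*p),.064))
"
```

```text
top shelf ((0.7871848344802856, -0.036216408014297485), (0.5406051874160767, 0.15153641998767853), 77.75283813476562) 0.18220416056769273
plane n [-0.4925  0.0936  0.8653] c [ 0.5994 -0.006   0.0982] lean 30.086501234506215 az -10.756302925841057 3577
collar/tongue h 0.010864587359857186 423 [ 0.61939377 -0.00627923  0.12233304]
wing ((0.47220852971076965, 0.3660929203033447), (0.020003123208880424, 0.09902136772871017), 78.25577545166016) 0.06330996612596229 [0.47284286 0.36501252 0.06252947] dir -11.247282803750581 342
side shelf ((0.7861851453781128, -0.037430912256240845), (0.544113278388977, 0.15236040949821472), 77.9734115600586) 0.1820390578760963
plane n [-0.4918  0.0898  0.8661] c [ 0.5955 -0.0145  0.0984] lean 29.992863326955394 az -10.348889740883692 3178
collar/tongue h 0.01081759625930481 348 [ 0.61857498 -0.01273469  0.12384551]
wing ((0.46909886598587036, 0.3637636601924896), (0.026467185467481613, 0.09652401506900787), 78.58740997314453) 0.06301660605544168 [0.46945466 0.36050451 0.06179569] dir -11.33628706751465 237
collar [0.6043 0.0036 0.1067] 0.0
sptop [0.597  0.005  0.1204] 0.0019
tip [ 0.6664 -0.0365  0.1454] 0.0001
redtop far(+y) (array([0.51078503, 0.36591401, 0.06382826]), np.float64(0.020871511569946242))
redtop near(-y) (array([0.50789474, 0.34541184, 0.07281625]), np.float64(0.023029175974523326))
bl (array([0.42415037, 0.38345516, 0.06112527]), np.float64(0.00278847366596691))
[0.52118568 0.36484808 0.064     ]
[0.51923068 0.34735442 0.064     ]
[0.42585945 0.38219163 0.064     ]
[0.42275065 0.35836983 0.064     ]
```

```bash
cat >> fit.py <<'E'
print('---')
yaw=np.radians(-11.8); Rc=R.from_euler('zyx',[yaw,-np.pi/6,0]).as_matrix() # x up slope, z normal
print('n',Rc[:,2])
for n,d in(('top',T),('side',S)):
    C=cloud(d).reshape(-1,3); q=(C-[.608,.0014,.1])@Rc
    i=(abs(q[:,0])<.09)&(abs(q[:,1])<.11); q=q[i]; px=np.where(i)[0]
    base=q[abs(q[:,2])<.007]; A=np.c_[base[:,:2],np.ones(len(base))]; co=np.linalg.lstsq(A,base[:,2],rcond=None)[0]
    print(n,'panel fit',co); q[:,2]-=np.c_[q[:,:2],np.ones(len(q))]@co
    m=(q[:,2]>.009)&(q[:,2]<.0165); t=q[m]; tu=px[m]
    print('collar+tongue',len(t),t.min(0),t.max(0),np.median(t[:,2]))
    s=q[q[:,2]>.028]; print('spindle top',len(s),np.median(s,0),s.max(0))
    # tongue: points >32 mm from the spindle guess; direction
    c0=t[np.argsort(t[:,0])[:len(t)]]; 
    far=t[(t[:,0]>.04)]; cc=far.mean(0); uu=np.linalg.svd(far[:,:2]-cc[:2])[2][0]; uu*=np.sign(uu[0]); print('tongue pt',cc,'ang cw deg',np.degrees(np.arctan2(-uu[1],uu[0])),len(far))
    # ascii map of heights
    H=np.full((36,36),'.');
    for a in q:
        j,k=int((a[0]+.05)//.004),int((a[1]+.07)//.004)
        if 0<=j<36 and 0<=k<36: H[35-j,35-k]=('#' if a[2]>.018 else 'o' if a[2]>.008 else '-') if not(H[35-j,35-k]=='#') else '#'
    print('\n'.join(''.join(r) for r in H))
E
python3 fit.py | sed -n '/---/,$p'
```

```text
---
n [-5.00000000e-01 -6.93889390e-18  8.66025404e-01]
top panel fit [ 0.0095807  -0.07761328  0.00178693]
collar+tongue 408 [-0.02583399 -0.02826447  0.00900897] [0.08443173 0.02766216 0.01644688] 0.01130996910216232
spindle top 41 [0.00248306 0.00544591 0.03247898] [0.01132648 0.01419494 0.03526421]
tongue pt [ 0.06139872 -0.01475546  0.01083571] ang cw deg 18.503457278139226 117
....................................
------------------------------------
---------------------oo-------------
---------------------oooo-----------
---------------------ooooo----------
--------------------oooooo----------
--------------------ooooo-----------
--------------------ooooo-----------
--------------------ooooo-----------
-------------------ooooo.-----------
-------------------ooooo------------
-----------.-------o-ooo------------
------------------ooooo-------------
------------------ooooo-------------
-------------------oooo-------------
------------------ooooo----------.--
----------------o-ooooo-------------
--------------ooooooo-------------.-
-------------ooooooooo--------------
-------.---
[... 1583 characters left out ...]
------------.-.-ooo---------------
--------------o-ooo.oo--------------
-.---------.-oo.oooooo--------------
----.------.ooooooooooo-------------
----.------.oooo######.o------------
-.-.------..ooo.#####ooo---.--------
.--------..o...######ooo------------
------.--.......#####ooo------------
----.----.......#..#o.o.------------
---------..........#ooo-------------
--------..........ooooo-------------
--.---.-......oo.oooo.--.-------.---
-------.........oooo----------------
-.---------......oo---------------.-
---------.---.-..---.-.-------------
------------------------------------
---.--------------------------------
------.------------------.----------
----------------.-------------------
```

```bash
sed -i "s/'zyx'/'ZYX'/" fit.py; python3 fit.py | sed -n '/---/,$p'|grep -v '^[-.o#]*$'
python3 - <<'E'
import re
E
```

```text
n [-0.48943369  0.10224803  0.8660254 ]
top panel fit [6.45267988e-05 5.06288279e-03 1.70107465e-03]
collar+tongue 397 [-0.07556611 -0.03022808  0.00900435] [0.08417059 0.09325915 0.0163577 ] 0.011238060697577825
spindle top 42 [0.00309608 0.00190987 0.03231401] [0.0118814  0.01114469 0.03535346]
tongue pt [ 0.06046564 -0.01729015  0.01061198] ang cw deg 19.41535833223712 105
side panel fit [-0.00136347  0.00764458  0.00299736]
collar+tongue 329 [-0.05918844 -0.03604317  0.00900023] [0.08196845 0.08881181 0.01640948] 0.011260476911579831
spindle top 37 [-0.00019067 -0.00388728  0.03239195] [0.00769737 0.00667918 0.03577736]
tongue pt [ 0.05985545 -0.02065333  0.01059515] ang cw deg 22.19568369271866 96
```

```bash
cat > fit2.py <<'E'
from fit import *
from scipy.optimize import differential_evolution as DE
print('=====')
for yd in(-11.8,):
  Rc=R.from_euler('ZYX',[np.radians(yd),-np.pi/6,0]).as_matrix()
  for n,d in(('top',T),('side',S)):
    C=cloud(d).reshape(-1,3); q=(C-[.608,.0014,.1])@Rc
    q=q[(q[:,0]>-.06)&(q[:,0]<.1)&(abs(q[:,1])<.07)]
    b=q[abs(q[:,2])<.007]; co=np.median(b[:,2]); h=q[:,2]-co
    lab=(h>.0075); use=(h>.0085)|(h<.003)
    x,y,l=q[use,0],q[use,1],lab[use]
    def f(p):
        a,bb,t=p; X=(x-a)*np.cos(t)-(y-bb)*np.sin(t); Y=(x-a)*np.sin(t)+(y-bb)*np.cos(t)
        sd=np.minimum(np.hypot(X,Y)-.026,np.maximum(abs(Y)-.009,np.maximum(-X,X-.085)))
        return np.sum(np.clip(np.where(l,sd,-sd),0,.004))
    r=DE(f,[(-.015,.015),(-.015,.015),(0,.8)],seed=1,tol=1e-8,popsize=25)
    a,bb,t=r.x; hh=h[(np.hypot(q[:,0]-a,q[:,1]-bb)<.023)&(h>.008)&(h<.02)]
    print(n,'offset',co,'c',r.x.round(4),r.fun,'collar h',np.median(hh),'seat world',([.608,.0014,.1]+Rc@[a,bb,co+np.median(hh)]).round(4))
E
python3 fit2.py | sed -n '/=====/,$p'
```

```text
=====
top offset 0.0024119164120107463 c [3.0e-04 1.8e-03 3.2e-01] 0.00930091389956509 collar h 0.011302933433619874 seat world [0.6019 0.0045 0.112 ]
side offset 0.0036548029744326634 c [-0.0014  0.0006  0.3145] 0.05797347590339608 collar h 0.011503672569927816 seat world [0.5995 0.0038 0.1124]
```

```bash
cat >> h.py <<'E'
def Rot(x,z):
    z=np.array(z,float)/np.linalg.norm(z); x=np.array(x,float); x-=z*(x@z); x/=np.linalg.norm(x); return np.c_[x,np.cross(z,x),z]
def go(p,M):
    s=observe(); C=R.from_euler('xyz',s['eef_rot']).as_matrix(); e=np.array(p)-s['eef_pos']
    print('t',round(s['time'],2),'pos',s['eef_pos'].round(4),'dr',R.from_matrix(C.T@M).as_rotvec().round(4),'dp before turn cm',(C.T@e*100).round(2),'after turn',(M.T@e*100).round(2))
    print('q',s['joint_positions'].round(2),'F',s['wrist_force'].round(1),'w',round(s['width'],3))
kd=np.radians(-11.3); kp=np.array([.472,.3645])
MG=Rot([-np.cos(kd),-np.sin(kd),0],[0,0,-1])
seat=np.array([.601,.0042,.1122]); yawc=np.radians(-11.8)
Rc=R.from_euler('ZYX',[yawc,-np.pi/6,0]).as_matrix()
def MP(th):
    K=Rc@R.from_euler('z',-th).as_matrix(); return Rot(-K[:,0],-K[:,2])
nrm=Rc[:,2]
E
python3 -c "
from h import *
go([*kp,.15],MG)"
```

```text
t 0.1 pos [0.2293 0.6343 0.2218] dr [-0.0016  0.     -0.1496] dp before turn cm [-32.   -17.11   7.21] after turn [-29.09 -21.7    7.18]
q [-1.33  0.48  0.02  1.56 -0.01  1.11 -0.08] F [-0.1 -0.5  0.2] w 1.004
```

Request:
drive_tool(commands=[{"dp": [-2,-1,0.4],"dr": [0,0,0],"grip": 1},{"dp": [-4,-2.2,0.9],"dr": [0,0,0],"grip": 1},{"dp": [-4,-2.2,0.9],"dr": [0,0,0],"grip": 1},{"dp": [-4,-2.2,0.9],"dr": [0,0,0],"grip": 1},{"dp": [-4,-2.2,0.9],"dr": [0,0,0],"grip": 1},{"dp": [-4,-2.2,0.9],"dr": [0,0,0],"grip": 1},{"dp": [-4,-2.2,0.9],"dr": [0,0,0],"grip": 1},{"dp": [-4,-2,0.9],"dr": [0,0,0],"grip": 1}])

```text
time: 0.9
eef_pos: [0.4579, 0.3767, 0.1551]
eef_rot: [-3.141, 0.0, 2.793]
wrist_force: [0.6, 0.7, -1.0]
width: 1.001
grip_force: 0.0
```

Request:
drive_tool(commands=[{"dp": [-2,-1,0.5],"dr": [0,0,0],"grip": 1},{"dp": [0,0,0],"dr": [0,0,-0.075],"grip": 1},{"dp": [0,0,0],"dr": [0,0,-0.075],"grip": 1},{"dp": [0,0,0],"dr": [0,0,0],"grip": 1},{"dp": [0,0,0],"dr": [0,0,0],"grip": 1}])

```text
time: 1.4
eef_pos: [0.4721, 0.3631, 0.1505]
eef_rot: [-3.141, -0.0, 2.942]
wrist_force: [-0.6, 1.0, -0.3]
width: 1.001
grip_force: 0.0
```

```bash
python3 -c "
from h import *
go([*kp,.034],MG)"
```

```text
t 1.4 pos [0.4721 0.3631 0.1505] dr [-0.0005 -0.0001 -0.0025] dp before turn cm [ 0.04  0.14 11.65] after turn [ 0.04  0.13 11.65]
q [-0.81  0.42  0.07  1.82 -0.03  0.9   0.64] F [-0.6  1.  -0.3] w 1.001
```

Request:
drive_tool(commands=[{"dp": [0,0.1,2],"dr": [0,0,0],"grip": 1},{"dp": [0,0,3],"dr": [0,0,0],"grip": 1},{"dp": [0,0,3],"dr": [0,0,0],"grip": 1},{"dp": [0,0,2.5],"dr": [0,0,0],"grip": 1},{"dp": [0,0,1.1],"dr": [0,0,0],"grip": 1},{"dp": [0,0,0],"dr": [0,0,0],"grip": 1},{"dp": [0,0,0],"dr": [0,0,0],"grip": 0.5},{"dp": [0,0,0],"dr": [0,0,0],"grip": 0}])

```text
time: 2.2
eef_pos: [0.473, 0.366, 0.0361]
eef_rot: [3.14, 0.002, 2.944]
wrist_force: [0.3, -0.0, -0.5]
width: 0.859
grip_force: 0.0
```

Request:
drive_tool(commands=[{"dp": [0,0,0],"dr": [0,0,0],"grip": 0},{"dp": [0,0,0],"dr": [0,0,0],"grip": 0},{"dp": [0,0,0],"dr": [0,0,0],"grip": 0},{"dp": [0,0,0],"dr": [0,0,0],"grip": 0},{"dp": [0,0,0],"dr": [0,0,0],"grip": 0},{"dp": [0,0,0],"dr": [0,0,0],"grip": 0},{"dp": [0,0,0],"dr": [0,0,0],"grip": 0},{"dp": [0,0,0],"dr": [0,0,0],"grip": 0}])

```text
time: 3.0
eef_pos: [0.472, 0.3653, 0.0346]
eef_rot: [-3.142, -0.0, 2.945]
wrist_force: [-0.1, 0.3, -0.5]
width: 0.206
grip_force: 30.0
```

```bash
python3 -c "
from h import *
go([*kp,.034],MG); go(seat+nrm*(.034+.12),MP(.32))"
```

```text
t 3.0 pos [0.472  0.3653 0.0346] dr [-0.0001 -0.0001  0.0005] dp before turn cm [-0.01 -0.08  0.06] after turn [-0.01 -0.08  0.06]
q [-0.8   0.58  0.05  1.89 -0.04  0.67  0.65] F [-0.1  0.3 -0.5] w 0.206
t 3.0 pos [0.472  0.3653 0.0346] dr [-0.0815 -0.5197  0.3216] dp before turn cm [-12.   -32.82 -21.1 ] after turn [-30.42 -24.38 -12.12]
q [-0.8   0.58  0.05  1.89 -0.04  0.67  0.65] F [-0.1  0.3 -0.5] w 0.206
```

Request:
drive_tool(commands=[{"dp": [0,0,-2],"dr": [0,0,0],"grip": 0},{"dp": [0,0,-4],"dr": [0,0,0],"grip": 0},{"dp": [0,0,-4],"dr": [0,0,0],"grip": 0},{"dp": [0,0,-4],"dr": [0,0,0],"grip": 0},{"dp": [0,0,-4],"dr": [0,0,0],"grip": 0},{"dp": [-1,-2.8,-3.1],"dr": [0,0,0],"grip": 0},{"dp": [-1.5,-4,0],"dr": [0,0,0],"grip": 0},{"dp": [-1.5,-4,0],"dr": [0,0,0],"grip": 0}])

```text
time: 3.8
eef_pos: [0.4905, 0.2508, 0.2467]
eef_rot: [3.14, 0.001, 2.946]
wrist_force: [0.6, -0.2, -1.8]
width: 0.204
grip_force: 30.0
```

Request:
drive_tool(commands=[{"dp": [-1.5,-4,0],"dr": [0,0,0],"grip": 0},{"dp": [-1.5,-4,0],"dr": [0,0,0],"grip": 0},{"dp": [-1.5,-4,0],"dr": [0,0,0],"grip": 0},{"dp": [-1.5,-4,0],"dr": [0,0,0],"grip": 0},{"dp": [-1,-3,0],"dr": [0,0,0],"grip": 0},{"dp": [-1,-3,0],"dr": [0,0,0],"grip": 0},{"dp": [0,0,0],"dr": [0,0,0],"grip": 0}])

```text
time: 4.5
eef_pos: [0.5255, 0.0147, 0.2456]
eef_rot: [-3.14, 0.0, 2.937]
wrist_force: [0.7, 0.6, -1.8]
width: 0.203
grip_force: 30.0
```

Request:
drive_tool(commands=[{"dp": [0,0,0],"dr": [-0.0163,-0.104,0.0643],"grip": 0},{"dp": [0,0,0],"dr": [-0.0163,-0.104,0.0643],"grip": 0},{"dp": [0,0,0],"dr": [-0.0163,-0.104,0.0643],"grip": 0},{"dp": [0,0,0],"dr": [-0.0163,-0.104,0.0643],"grip": 0},{"dp": [0,0,0],"dr": [-0.0163,-0.104,0.0643],"grip": 0},{"dp": [0,0,0],"dr": [0,0,0],"grip": 0},{"dp": [0,0,0],"dr": [0,0,0],"grip": 0}])

```text
time: 5.2
eef_pos: [0.5254, 0.0188, 0.2452]
eef_rot: [2.993, 0.459, 2.608]
wrist_force: [0.9, -0.7, -1.7]
width: 0.206
grip_force: 30.0
```

```bash
python3 - <<'E'
from h import *
go(seat+nrm*(.034+.12),MP(.32))
for n in('side','top'): snap(n,n+'1')
s=cv2.imread('pics/side1.png');t=cv2.imread('pics/top1.png')
cv2.imwrite('pics/c2.png',np.hstack([cv2.resize(a,(400,600),interpolation=cv2.INTER_CUBIC) for a in (s[110:260,275:375],t[110:260,260:360])]))
E
```

```text
t 5.2 pos [0.5254 0.0188 0.2452] dr [-0.0136 -0.0406  0.0278] dp before turn cm [ 0.02  0.12 -0.03] after turn [ 0.02  0.12 -0.03]
q [-0.52 -0.02  0.22  2.24  0.46  0.54  0.42] F [ 0.9 -0.7 -1.7] w 0.206
```

View pics/c2.png

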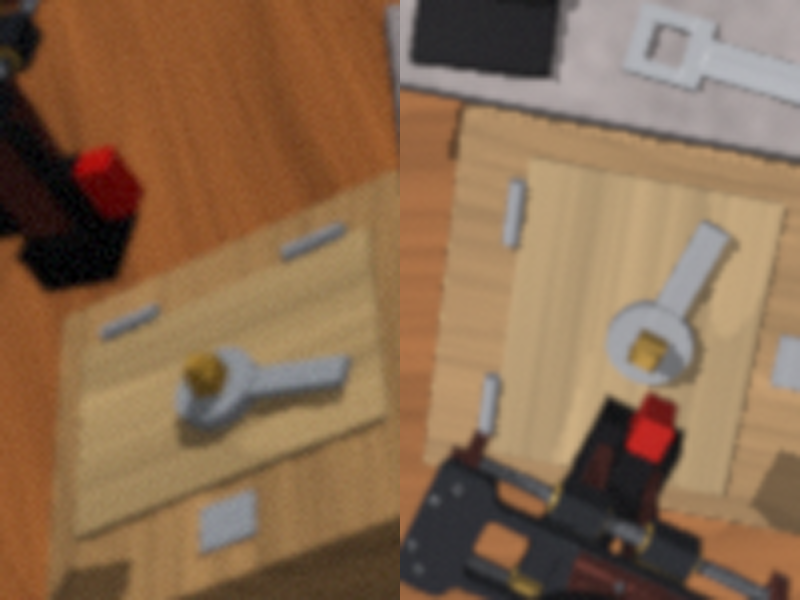

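The side crop shows the knob held with its red end leading, around full-image pixel (302,156). The top crop shows the red end at (322,217), and the collar and tongue are in clear view. I'll check the knob's position in the hand using the red points' depth.

```bash
python3 - <<'E' | sed -n '/=====/,$p'
from fit import *
print('=====')
s=observe(); M=R.from_euler('xyz',s['eef_rot']).as_matrix()
for n in('side1','top1'):
    d=load(n); C=cloud(d).reshape(-1,3); P=d['pixels'].reshape(-1,3).astype(int)
    m=(P[:,0]>90)&(P[:,1]<50)&(P[:,2]<50); q=(C[m]-s['eef_pos'])@M*[-1,1,-1]+[0,0,.034]; 
    q=q[(abs(q[:,0]-.045)<.03)&(abs(q[:,1])<.03)&(abs(q[:,2]-.047)<.03)]
    print(n,len(q),'p3',np.percentile(q,[3,50,97],axis=0).round(4).tolist())
    e=q[(q[:,2]<.058)&(q[:,0]>.04)]; print(' endface x',np.median(e[:,0]),len(e)); e=q[(q[:,0]<.046)&(q[:,2]>.055)]; print(' top z',np.median(e[:,2]),'y',e[:,1].min(),e[:,1].max(),e[:,0].min(),len(e))
go(seat+nrm*(.034+.05),MP(.32))
E
```

```text
=====
side1 104 p3 [[0.0286, -0.0105, 0.0332], [0.0452, -0.0016, 0.0617], [0.0478, 0.0063, 0.0659]]
 endface x 0.04667857350097797 38
 top z 0.06411367589767238 y -0.01165782540356901 0.007657770774747686 0.025022397118569125 59
top1 140 p3 [[0.0276, -0.007, 0.0362], [0.0423, 0.0023, 0.0619], [0.0485, 0.0101, 0.0654]]
 endface x 0.04779907127256701 37
 top z 0.06303834637253763 y -0.007018241370362112 0.010194796045559461 0.02721359065896594 76
t 5.3 pos [0.5265 0.0183 0.2457] dr [-0.0137 -0.0392  0.0255] dp before turn cm [-0.13  0.2   6.95] after turn [0.15 0.1  6.95]
q [-0.52 -0.02  0.22  2.24  0.46  0.54  0.42] F [ 0.6  0.  -1.7] w 0.203
```

Request:
drive_tool(commands=[{"dp": [0,0,0],"dr": [-0.014,-0.04,0.026],"grip": 0},{"dp": [-0.1,0.1,2],"dr": [0,0,0],"grip": 0},{"dp": [0,0,3],"dr": [0,0,0],"grip": 0},{"dp": [0,0,2],"dr": [0,0,0],"grip": 0},{"dp": [0,0,2],"dr": [0,0,0],"grip": 0},{"dp": [0,0,0],"dr": [0,0,0],"grip": 0},{"dp": [0,0,0],"dr": [0,0,0],"grip": 0}])

```text
time: 6.0
eef_pos: [0.5715, 0.0089, 0.168]
eef_rot: [2.962, 0.496, 2.568]
wrist_force: [-0.4, -0.5, -1.4]
width: 0.2
grip_force: 30.0
```

```bash
python3 - <<'E'
from h import *
M=MP(.32)
go(seat+nrm*(.034+.028)-M[:,0]*.0024,M)
for n in('side','top'): snap(n,n+'2')
s=cv2.imread('pics/side2.png');t=cv2.imread('pics/top2.png')
cv2.imwrite('pics/c3.png',np.hstack([cv2.resize(a,(400,600),interpolation=cv2.INTER_CUBIC) for a in (s[140:260,290:370],t[130:250,285:365])]))
E
```

```text
t 6.0 pos [0.5715 0.0089 0.168 ] dr [-0.0013  0.0015 -0.0013] dp before turn cm [0.   0.07 0.13] after turn [0.   0.07 0.13]
q [-0.5   0.18  0.27  2.27  0.69  0.28  0.17] F [-0.4 -0.5 -1.4] w 0.2
```

View pics/c3.png

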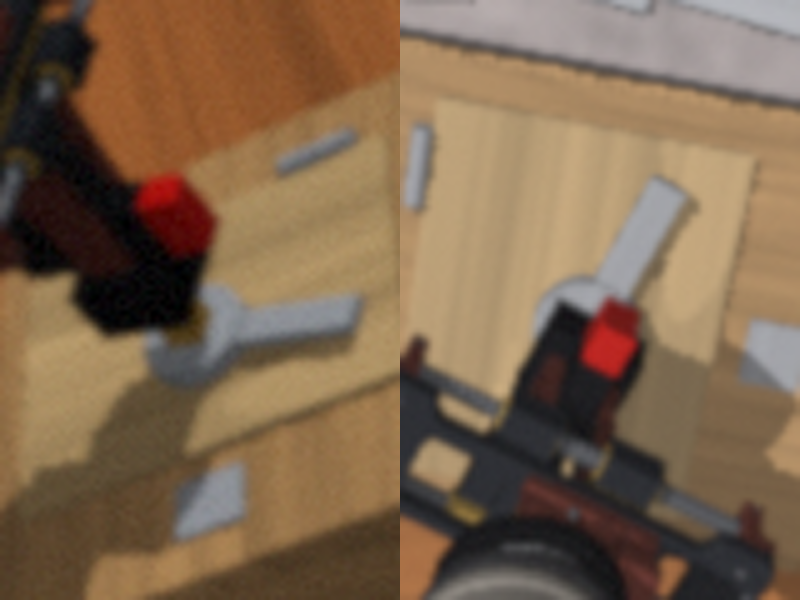

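The side crop shows the hub just above the brass spindle at about (326,205), and the red end lines up with the tongue. I'll descend gently.

Request:
drive_tool(commands=[{"dp": [0,0.07,0.5],"dr": [0,0,0],"grip": 0},{"dp": [0,0,0.4],"dr": [0,0,0],"grip": 0},{"dp": [0,0,0.3],"dr": [0,0,0],"grip": 0},{"dp": [0,0,0.2],"dr": [0,0,0],"grip": 0},{"dp": [0,0,0],"dr": [0,0,0],"grip": 0}])

```text
time: 6.6
eef_pos: [0.5782, 0.0084, 0.1557]
eef_rot: [2.961, 0.496, 2.569]
wrist_force: [0.5, -0.5, -1.1]
width: 0.202
grip_force: 30.0
```

```bash
python3 -c "
from h import *
M=MP(.32);go(seat+nrm*(.034+.0)-M[:,0]*.0024,M);s=observe();print(M.T@s['wrist_force'],s['wrist_torque'])"
```

```text
t 6.6 pos [0.5782 0.0084 0.1557] dr [-0.0002  0.0013 -0.0013] dp before turn cm [-0.06 -0.    1.53] after turn [-0.07 -0.    1.53]
q [-0.5   0.22  0.28  2.27  0.72  0.24  0.14] F [ 0.5 -0.5 -1.1] w 0.202
[-0.09974651 -0.37453292  1.31212884] [0.10763819 0.63695216 0.04637172]
```

Request:
drive_tool(commands=[{"dp": [0,0,0.2],"dr": [0,0,0],"grip": 0},{"dp": [0,0,0.2],"dr": [0,0,0],"grip": 0},{"dp": [0,0,0.2],"dr": [0,0,0],"grip": 0},{"dp": [0,0,0],"dr": [0,0,0],"grip": 0}])

```text
time: 7.0
eef_pos: [0.5812, 0.0078, 0.1505]
eef_rot: [2.961, 0.496, 2.568]
wrist_force: [-0.4, -0.3, -1.9]
width: 0.202
grip_force: 30.0
```

```bash
python3 -c "
from h import *
M=MP(.32);go(seat+nrm*(.034+.0)-M[:,0]*.0024,M);s=observe();print(M.T@s['wrist_force'],M.T@s['wrist_torque'])"
```

```text
t 7.0 pos [0.5812 0.0078 0.1505] dr [-0.0001  0.0014 -0.0013] dp before turn cm [-0.06 -0.01  0.93] after turn [-0.06 -0.01  0.93]
q [-0.5   0.23  0.29  2.27  0.73  0.23  0.12] F [-0.4 -0.3 -1.9] w 0.202
[ 1.08311113 -0.73215307  1.52460508] [ 0.20738059  0.6175964  -0.06405989]
```

Request:
drive_tool(commands=[{"dp": [0,0,0.2],"dr": [0,0,0],"grip": 0},{"dp": [0,0,0.2],"dr": [0,0,0],"grip": 0},{"dp": [0,0,0.2],"dr": [0,0,0],"grip": 0},{"dp": [0,0,0],"dr": [0,0,0],"grip": 0}])

```text
time: 7.4
eef_pos: [0.5841, 0.0072, 0.1453]
eef_rot: [2.961, 0.496, 2.568]
wrist_force: [-0.0, 0.2, -0.8]
width: 0.205
grip_force: 30.0
```

```bash
python3 -c "
from h import *
M=MP(.32);go(seat+nrm*(.034+.0)-M[:,0]*.0024,M);s=observe();print(M.T@s['wrist_force'],M.T@s['wrist_torque'])"
```

```text
t 7.4 pos [0.5841 0.0072 0.1453] dr [-0.0001  0.0014 -0.0013] dp before turn cm [-0.06 -0.01  0.32] after turn [-0.06 -0.01  0.32]
q [-0.5   0.25  0.29  2.26  0.75  0.21  0.11] F [-0.   0.2 -0.8] w 0.205
[0.46239623 0.00316039 0.67306202] [0.22172731 0.58176195 0.06185774]
```

Request:
drive_tool(commands=[{"dp": [0,0,0.15],"dr": [0,0,0],"grip": 0},{"dp": [0,0,0.15],"dr": [0,0,0],"grip": 0},{"dp": [0,0,0.1],"dr": [0,0,0],"grip": 0},{"dp": [0,0,0],"dr": [0,0,0],"grip": 0}])

```text
time: 7.8
eef_pos: [0.586, 0.0069, 0.1426]
eef_rot: [2.96, 0.496, 2.568]
wrist_force: [-8.1, 0.7, 8.8]
width: 0.204
grip_force: 30.0
```

```bash
python3 - <<'E'
from h import *
M=MP(.32);go(seat+nrm*(.034+.0)-M[:,0]*.0024,M);s=observe();print(M.T@s['wrist_force'],M.T@s['wrist_torque'])
for n in('side','top'): snap(n,n+'3')
s=cv2.imread('pics/side3.png');t=cv2.imread('pics/top3.png')
cv2.imwrite('pics/c4.png',np.hstack([cv2.resize(a,(400,600),interpolation=cv2.INTER_CUBIC) for a in (s[140:260,290:370],t[130:250,285:365])]))
E
```

```text
t 7.8 pos [0.586  0.0069 0.1426] dr [ 0.0004  0.0019 -0.0016] dp before turn cm [-0.04 -0.02 -0.  ] after turn [-0.04 -0.02 -0.  ]
q [-0.5   0.26  0.29  2.26  0.76  0.21  0.09] F [-8.1  0.7  8.8] w 0.204
[  2.12158706  -1.74760789 -11.63514109] [ 0.59062324  0.91624756 -0.01342604]
```

View pics/c4.png

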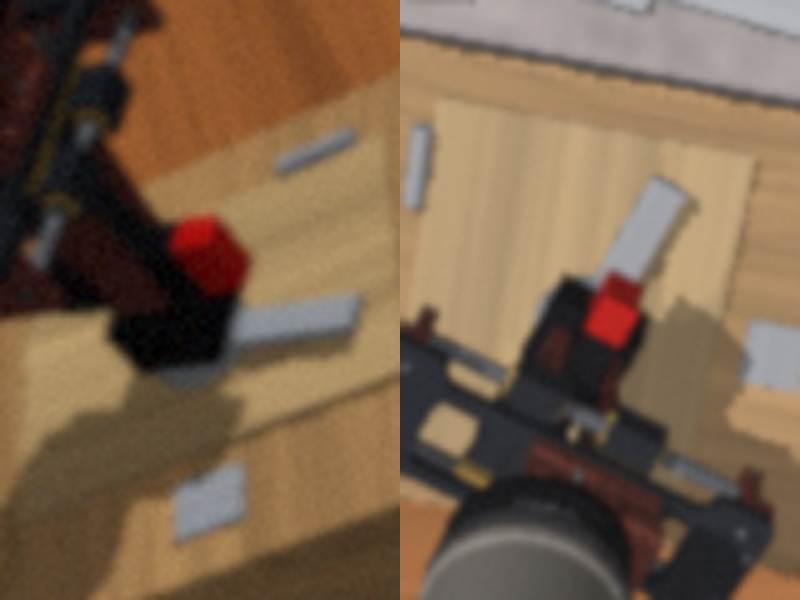

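The side crop shows the hub resting on the collar at about (328,210), with the tongue coming out under the red end; the push reads 12 N. I'll hold briefly, then turn clockwise (+ tool z).

Request:
drive_tool(commands=[{"dp": [0,0,0],"dr": [0,0,0],"grip": 0},{"dp": [0,0,0],"dr": [0,0,0],"grip": 0},{"dp": [0,0,0],"dr": [0,0,0],"grip": 0},{"dp": [0,-0.012,0],"dr": [0,0,0.05],"grip": 0},{"dp": [0,-0.024,0],"dr": [0,0,0.1],"grip": 0},{"dp": [0,-0.024,0],"dr": [0,0,0.1],"grip": 0},{"dp": [0,0,0],"dr": [0,0,0],"grip": 0}])

```text
time: 8.6
eef_pos: [0.5861, 0.0065, 0.1428]
eef_rot: [2.836, 0.435, 2.293]
wrist_force: [-6.2, 0.5, 8.4]
width: 0.203
grip_force: 30.0
```

```bash
python3 -c "
from h import *
M=MP(.57);go(seat+nrm*(.034+.0)-M[:,0]*.0024,M);s=observe();print(M.T@s['wrist_force'],M.T@s['wrist_torque'])"
```

```text
t 8.6 pos [0.5861 0.0065 0.1428] dr [ 0.0016  0.0022 -0.0048] dp before turn cm [-0.   -0.05  0.  ] after turn [-0.   -0.05  0.  ]
q [-0.54  0.26  0.34  2.27  0.71  0.19 -0.12] F [-6.2  0.5  8.4] w 0.203
[  0.56815023  -1.25826059 -10.33042937] [0.65198649 0.48756184 0.00392013]
```

Request:
drive_tool(commands=[{"dp": [0,-0.024,0],"dr": [0,0,0.1],"grip": 0},{"dp": [0,-0.024,0],"dr": [0,0,0.1],"grip": 0},{"dp": [0,0,0],"dr": [0,0,0],"grip": 0}])

```text
time: 8.9
eef_pos: [0.5859, 0.0062, 0.1427]
eef_rot: [2.755, 0.367, 2.088]
wrist_force: [-5.0, 0.9, 9.0]
width: 0.2
grip_force: 30.0
```

```bash
python3 -c "
from h import *
M=MP(.77);go(seat+nrm*(.034+.0)-M[:,0]*.0024,M);s=observe();print(M.T@s['wrist_force'],M.T@s['wrist_torque'],s['joint_positions'][5])"
```

```text
t 8.9 pos [0.5859 0.0062 0.1427] dr [ 0.0022  0.0018 -0.0047] dp before turn cm [-0.01 -0.07  0.  ] after turn [-0.01 -0.07  0.  ]
q [-0.57  0.26  0.38  2.27  0.68  0.19 -0.28] F [-5.   0.9  9. ] w 0.2
[ -0.21766878  -0.03863562 -10.295144  ] [0.688633   0.39395342 0.02381242] 0.18689250620055828
```

Request:
drive_tool(commands=[{"dp": [0,-0.024,0],"dr": [0,0,0.1],"grip": 0},{"dp": [0,-0.024,0],"dr": [0,0,0.1],"grip": 0},{"dp": [0,-0.024,0],"dr": [0,0,0.1],"grip": 0},{"dp": [0,0,0],"dr": [0,0,0],"grip": 0}])

```text
time: 9.3
eef_pos: [0.5856, 0.0058, 0.1426]
eef_rot: [2.669, 0.241, 1.803]
wrist_force: [-4.9, 0.1, 9.1]
width: 0.2
grip_force: 30.0
```

```bash
python3 -c "
from h import *
M=MP(1.07);go(seat+nrm*(.034+.0)-M[:,0]*.0024,M);s=observe();print(M.T@s['wrist_force'],M.T@s['wrist_torque'],s['joint_positions'][5])"
```

```text
t 9.3 pos [0.5856 0.0058 0.1426] dr [ 0.0031  0.001  -0.0048] dp before turn cm [-0.02 -0.09  0.  ] after turn [-0.02 -0.09  0.  ]
q [-0.6   0.27  0.41  2.27  0.64  0.18 -0.55] F [-4.9  0.1  9.1] w 0.2
[ -0.95518428  -0.0659261  -10.28072961] [0.6717668  0.07862507 0.03817209] 0.1784613963155533
```

Request:
drive_tool(commands=[{"dp": [-0.03,0.06,0],"dr": [0.0175,0.0096,0],"grip": 0},{"dp": [0,0,0],"dr": [0,0,0],"grip": 0}])

```text
time: 9.5
eef_pos: [0.5861, 0.0057, 0.1431]
eef_rot: [2.688, 0.233, 1.81]
wrist_force: [-9.1, 2.4, 12.8]
width: 0.202
grip_force: 30.0
```

```bash
python3 -c "
from h import *
M=MP(1.07);go(seat+nrm*(.034+.0)-M[:,0]*.0024,M);s=observe();print(M.T@s['wrist_force'],M.T@s['wrist_torque'],s['joint_positions'][5])"
```

```text
t 9.5 pos [0.5861 0.0057 0.1431] dr [-0.0149 -0.009  -0.0023] dp before turn cm [ 0.01 -0.15  0.02] after turn [ 0.02 -0.15  0.02]
q [-0.53  0.26  0.33  2.25  0.59  0.21 -0.48] F [-9.1  2.4 12.8] w 0.202
[  1.26507087  -1.24304241 -15.78393907] [ 0.69392192  0.12661177 -0.04682047] 0.2133480135609043
```

Request:
drive_tool(commands=[{"dp": [0,-0.024,0],"dr": [0,0,0.1],"grip": 0},{"dp": [0,-0.024,0],"dr": [0,0,0.1],"grip": 0},{"dp": [0,-0.024,0],"dr": [0,0,0.1],"grip": 0},{"dp": [0,0,0],"dr": [0,0,0],"grip": 0}])

```text
time: 9.9
eef_pos: [0.5857, 0.0055, 0.1429]
eef_rot: [2.642, 0.094, 1.537]
wrist_force: [-6.3, 0.2, 10.7]
width: 0.204
grip_force: 30.0
```

```bash
python3 -c "
from h import *
M=MP(1.37);go(seat+nrm*(.034+.0)-M[:,0]*.0024,M);s=observe();print(M.T@s['wrist_force'],M.T@s['wrist_torque'],s['joint_positions'][5])"
```

```text
t 9.9 pos [0.5857 0.0055 0.1429] dr [-0.0158 -0.0039 -0.005 ] dp before turn cm [-0.02 -0.18  0.02] after turn [-0.02 -0.18  0.02]
q [-0.59  0.27  0.41  2.26  0.51  0.2  -0.71] F [-6.3  0.2 10.7] w 0.204
[ -1.09773176  -0.20626381 -12.33531418] [ 0.36913158 -0.2916411   0.02023673] 0.19831567907454423
```

Request:
drive_tool(commands=[{"dp": [0,-0.024,0],"dr": [0,0,0.1],"grip": 0},{"dp": [0,-0.024,0],"dr": [0,0,0.1],"grip": 0},{"dp": [0,-0.012,0],"dr": [0,0,0.05],"grip": 0},{"dp": [0,0,0],"dr": [0,0,0],"grip": 0}])

```text
time: 10.3
eef_pos: [0.5854, 0.0057, 0.1427]
eef_rot: [2.635, -0.027, 1.319]
wrist_force: [-6.8, -0.2, 11.2]
width: 0.205
grip_force: 30.0
```

```bash
python3 -c "
from h import *
M=MP(1.62);go(seat+nrm*(.034+.0)-M[:,0]*.0024,M);s=observe();print(M.T@s['wrist_force'],M.T@s['wrist_torque'],s['joint_positions'][5])"
```

```text
t 10.3 pos [0.5854 0.0057 0.1427] dr [-0.016  -0.0002 -0.0036] dp before turn cm [-0.07 -0.18  0.02] after turn [-0.07 -0.18  0.02]
q [-0.63  0.27  0.46  2.26  0.45  0.19 -0.9 ] F [-6.8 -0.2 11.2] w 0.205
[-1.59461410e+00 -1.39365203e-03 -1.30323080e+01] [ 0.18124902 -0.40813071  0.03454592] 0.18830216318980264
```

Request:
drive_tool(commands=[{"dp": [0,-0.012,0],"dr": [0,0,0.05],"grip": 0},{"dp": [0,0,0],"dr": [0,0,0],"grip": 0}])

```text
time: 10.5
eef_pos: [0.5852, 0.006, 0.1425]
eef_rot: [2.636, -0.051, 1.276]
wrist_force: [-6.2, 1.6, 11.1]
width: 0.201
grip_force: 30.0
```

```bash
python3 - <<'E'
from h import *
M=MP(1.67);go(seat+nrm*(.034+.0)-M[:,0]*.0024,M);s=observe();print(M.T@s['wrist_force'],M.T@s['wrist_torque'],s['joint_positions'][5])
for n in('side','top'): snap(n,n+'4')
s=cv2.imread('pics/side4.png');t=cv2.imread('pics/top4.png')
cv2.imwrite('pics/c5.png',np.hstack([cv2.resize(a,(400,600),interpolation=cv2.INTER_CUBIC) for a in (s[150:270,290:370],t[130:250,290:370])]))
E
```

```text
t 10.5 pos [0.5852 0.006  0.1425] dr [-0.0162  0.0002 -0.0027] dp before turn cm [-0.11 -0.16  0.02] after turn [-0.11 -0.16  0.02]
q [-0.64  0.27  0.47  2.26  0.43  0.19 -0.93] F [-6.2  1.6 11.1] w 0.201
[  0.29156798  -0.03328529 -12.81729944] [ 0.35992795 -0.18227376 -0.13166649] 0.18647121861389565
```

View pics/c5.png

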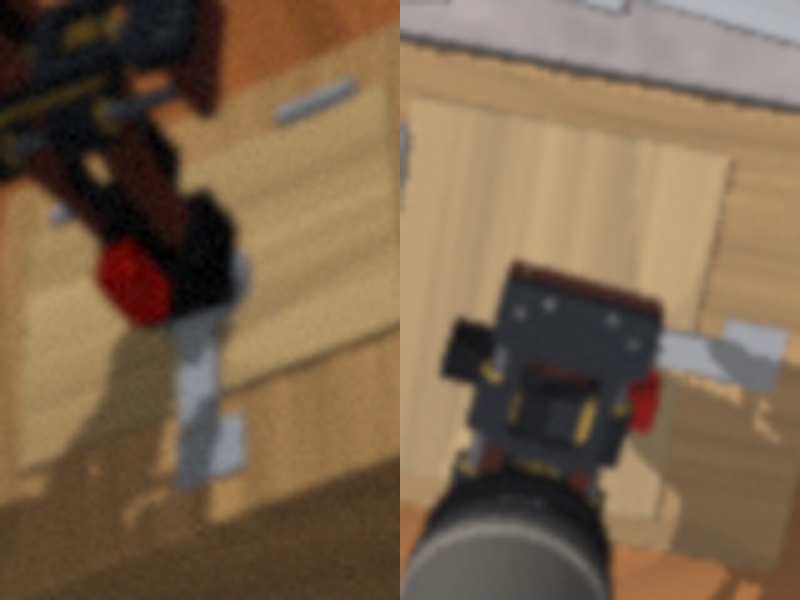

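The tongue lies across the frame over the strike plate, at about (329,240) in the side view, and the knob sits on the collar. The reaction torque has risen to 0.13 N m, so it is against the stop. Releasing and backing off along the axis.

Request:
drive_tool(commands=[{"dp": [0,0,0],"dr": [0,0,0],"grip": 0.3},{"dp": [0,0,0],"dr": [0,0,0],"grip": 0.5},{"dp": [0,0,0],"dr": [0,0,0],"grip": 0.6},{"dp": [0,0,0],"dr": [0,0,0],"grip": 0.6},{"dp": [0,0,-0.5],"dr": [0,0,0],"grip": 0.6},{"dp": [0,0,-1],"dr": [0,0,0],"grip": 0.6},{"dp": [0,0,-2],"dr": [0,0,0],"grip": 0.6},{"dp": [0,0,-3],"dr": [0,0,0],"grip": 0.6}])

```text
time: 11.4
eef_pos: [0.5525, 0.0116, 0.1982]
eef_rot: [2.64, -0.047, 1.276]
wrist_force: [-0.2, 0.7, 0.3]
width: 0.6
grip_force: 0.0
```

Request:
drive_tool(commands=[{"dp": [0,0,-3],"dr": [0,0,0],"grip": 0.6},{"dp": [0,0,-3],"dr": [0,0,0],"grip": 0.6},{"dp": [0,0,-3],"dr": [0,0,0],"grip": 0.6},{"dp": [0,0,-3],"dr": [0,0,0],"grip": 0.6},{"dp": [0,0,0],"dr": [0,0,0],"grip": 0.6},{"dp": [0,0,0],"dr": [0,0,0],"grip": 0.6}])

```text
time: 12.0
eef_pos: [0.4965, 0.0239, 0.3037]
eef_rot: [2.638, -0.051, 1.277]
wrist_force: [0.3, 0.8, -0.5]
width: 0.594
grip_force: 0.0
```

```bash
python3 - <<'E'
from h import *
go(seat,MP(1.67))
for n in('side','top'): snap(n,n+'5')
s=cv2.imread('pics/side5.png');t=cv2.imread('pics/top5.png')
cv2.imwrite('pics/c6.png',np.hstack([cv2.resize(a,(400,600),interpolation=cv2.INTER_CUBIC) for a in (s[150:270,290:370],t[130:250,290:370])]))
E
```

```text
t 12.0 pos [0.4965 0.0239 0.3037] dr [-0.0174 -0.     -0.0021] dp before turn cm [ 1.700e-01 -1.000e-02  2.191e+01] after turn [ 0.17 -0.39 21.9 ]
q [-0.83 -0.2   0.42  2.24  0.55  0.73 -1.06] F [ 0.3  0.8 -0.5] w 0.594
```

View pics/c6.png

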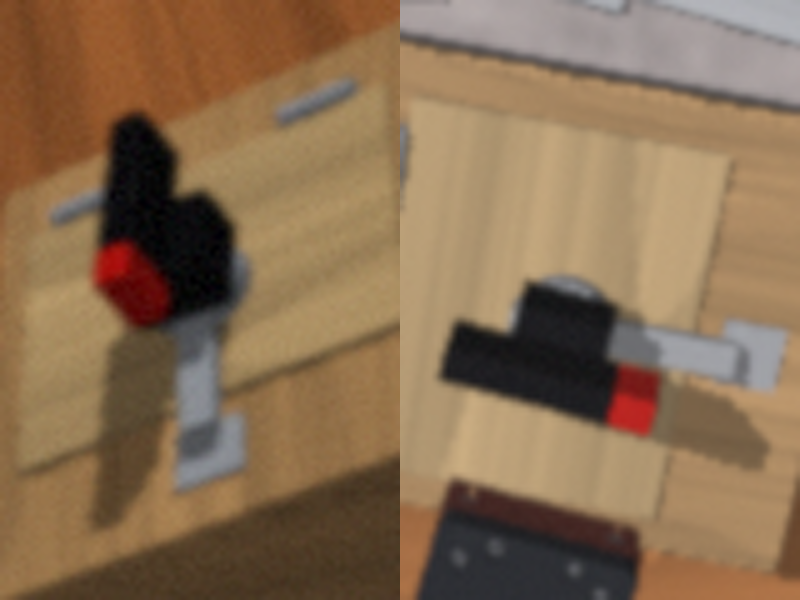

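The knob sits on the collar, and the tongue reaches the strike plate near (364,202) in the top view. One numeric check before I hand in.

```bash
python3 - <<'E' | sed -n '/=====/,$p'
from fit import *
from h import Rc
print('=====')
for n in('side5','top5'):
    C=cloud(load(n)).reshape(-1,3); q=(C-seat)@Rc
    w=q[(abs(q[:,0])<.03)&(abs(q[:,1])<.06)&(q[:,2]>.058)&(q[:,2]<.08)]; c=w.mean(0); v=np.linalg.svd(w-c)[2]
    print(n,'wing top',c.round(4),len(w),'ang',np.degrees(np.arctan2(*(-v[0,[1,0]]*np.sign(-v[0,1])))),'normal',v[2].round(3))
    t=q[(q[:,1]<-.04)&(q[:,1]>-.08)&(abs(q[:,0])<.03)&(q[:,2]>-.0085)&(q[:,2]<.004)]; v=np.linalg.svd(t[:,:2]-t[:,:2].mean(0))[2][0]; v=-v*np.sign(v[1]); print(' tongue',t.mean(0).round(4),len(t),'centre-angle',np.degrees(np.arctan2(-t[:,1].mean(),t[:,0].mean())),'dir',np.degrees(np.arctan2(-v[1],v[0])))
E
```

```text
=====
side5 wing top [ 0.0005 -0.0063  0.0635] 278 ang 83.9300135113107 normal [ 0.125 -0.022  0.992]
 tongue [ 0.0004 -0.0598 -0.0024] 134 centre-angle 89.61855588104874 dir 88.28349432667164
top5 wing top [0.0023 0.0005 0.0629] 339 ang 84.65818892381297 normal [ 0.062 -0.003  0.998]
 tongue [ 0.002  -0.0596 -0.0031] 133 centre-angle 88.09010051571103 dir 89.60449681597872
```

```bash
python3 -c "
from cell import *
print(hand_in())"
```

```text
the job is handed in; nothing more can be done
None
```

The knob is fully home on the spindle with its red end over the tongue, turned to the lock (tongue about 89° by camera) and released with the arm clear; I handed the job in at about 12 s, and no verdict came back.

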